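# Swap the bit case and the screw jar in the bench rack

## Task

Swap the orange case and the red-lidded jar of screws in the two-bay rack, so that each stands upright, right down on the floor of the bay where the other one was, the case with its white label to the front of the rack (the robot's side) as it is now. The bays are walled on different sides, so stand things on the open bench and take them again another way where you must; set them down rather than letting them fall, and leave the other things on the bench where they are.

Things in the scene. Friction and masses are not known exactly. Their poses are not given: they have to be found in the camera images.
- rack: Two-bay plywood rack fixed to the bench, board 100 (x) x 236 (y) x 8 mm; origin under its centre, +x to its back, +y to its left, turned up to 0.25 rad. Each bay has wooden frames on two sides (10 mm thick, 90 mm above the bay floor: no finger fits between frame and contents) and sills on the other two (8 mm thick, 10 mm high). The bench 60 to 200 mm before the origin, 90 mm to either side, is clear.
- bay_left (a point): Centre of the floor of the left (+y) bay, at rack (0, 65, 8) mm. Frames on its left and right, 72 mm apart inside; sills at front and back, 68 mm apart inside. What stands here can be gripped only at its front and back (fingers closing along rack x).
- bay_right (a point): Centre of the floor of the right (-y) bay, at rack (0, -65, 8) mm. Frames at its front and back, 68 mm apart inside; sills on its left and right, 74 mm apart inside. What stands here can be gripped only at its left and right (fingers closing along rack y).
- bit_case: Loose orange closed plastic case with a black seam and a white blank label on its front, 0.28 kg or so; 54 (x, front to back) x 66 (y, wide) x 84 mm tall, plain upright sides; origin at the centre of its underside, z up, label on its -x face. Stands in one of the bays, label to the rack's front.
- case_label (a point): Centre of the white label on the case's front face, at case (-27, 0, 28) mm.
- screw_jar: Loose round closed jar of grey zinc screws with a red lid, 60 mm diameter up to 66 mm height, lid 52 mm diameter, 82 mm tall in all, 0.3 kg or so; origin at the centre of its underside, z up; any yaw. Stands in the other bay.
- nail_jar: Bystander: jar of dark nails with a grey lid, 72 mm diameter, 109 mm tall, on the bench behind the left bay; origin under its centre.
- washer_jar: Bystander: low jar of washers with a whitish lid, 68 mm diameter, 66 mm tall, on the bench behind the right bay; origin under its centre.
- tape_rule: Bystander: yellow tape measure, 39 x 84 x 64 mm tall, on the bench to the left of the rack; origin under its centre.
Mind the look-alikes: they are no part of the job. What is shaped like the screw_jar but blue or turquoise is not meant. Leave any purple look-alike of the bit_case alone.

How it is judged:
At the end, for the whole second after the job is handed in: Case and jar have changed bays: each origin within 15 mm (horizontally) of the centre of the bay the other started in and within 5 mm of its floor, tilted less than 0.08 rad, at rest; the case's label faces the rack's front (case turned less than 0.3 rad from square) (((horizontal distance between bit_case and bay_left below 0.015 m and z of bit_case in the frame of bay_left between -0.005 and 0.005 m and horizontal distance between screw_jar and bay_right below 0.015 m and z of screw_jar in the frame of bay_right between -0.005 and 0.005 m) or (horizontal distance between bit_case and bay_right below 0.015 m and z of bit_case in the frame of bay_right between -0.005 and 0.005 m and horizontal distance between screw_jar and bay_left below 0.015 m and z of screw_jar in the frame of bay_left between -0.005 and 0.005 m)) and distance of each of bit_case, screw_jar from where it was at the start of the episode above 0.09 m and angle between each of bit_case, screw_jar's own z axis and vertical below 0.08 rad and angle between the x axis of bit_case and the x axis of rack, either way round below 0.3 rad and x of case_label in the frame of rack below -0.01 m and linear speed of each of bit_case, screw_jar below 0.02 m/s); the robot touches nothing.
It fails at once if the case or the jar is let fall or knocked (faster than 0.4 m/s with no finger touching it) ((contact force between the fingers and bit_case below 0.02 N and linear speed of bit_case above 0.4 m/s) or (contact force between the fingers and screw_jar below 0.02 N and linear speed of screw_jar above 0.4 m/s)).
It fails at once if another thing on the bench is moved more than 30 mm (distance of any of nail_jar, washer_jar, tape_rule from where it was at the start of the episode above 0.03 m).
It also fails if it takes over 70 s, if anything falls off the work surface, if the arm or the gripper's body presses on something with over 40 N, if the wrist force passes 120 N, or if a joint passes its speed limit or range.

## Robot

A 6-joint arm with a two-finger parallel gripper is mounted at the origin on a cart in front of the work surface, level with it; the furniture and walls round the work are solid. World frame = base frame: x ahead of the robot, y to its left, z up, the work surface at z = 0. Lengths are in m, angles in rad, forces in N, time in s.
With the tool pointing down it reaches from about 0.35 to 0.925 m from the base axis. Payload 6.4 kg.
Tool frame: the origin (TCP) lies on the front face of the gripper's body, between the roots of the fingers; the fingertips stand 97 mm ahead of it and the grasp point (between the pads) lies 78 mm ahead of it; z points along the fingers, y is the line along which they close (so a half turn about z gives the same grasp; the last joint's range is limited). The gripper opens to 94 mm and grips with 3 to 60 N. Pads are 16 mm wide; open, the fingers measure 119 mm over their backs; the gripper's body (75 mm by 177 mm) begins 78 mm behind the grasp point.
Start: joints at [-1.311, 0.245, 1.558, -0, 1.339, -0.174], TCP at [0.273, -0.59, 0.303] pointing down, gripper open.
Joint ranges: [-3.13, 3.13], [-1.02, 2.26], [0.13, 2.54], [-0.95, 4.09], [0.21, 2.88], [-2.74, 2.74]. Speed limits (rad/s): [2.57, 2.57, 3.14, 3.14, 3.14, 3.14].

## Interface

Orientations are given as a 3x3 rotation matrix whose columns are the frame's x, y, z axes.
In Python, from bench import bot gives the robot as it stands.
- The arm moves only by the tool carry_out, never from a script. Its argument "series" is a list of rows, each an object with "offset": the shift along the tool's x, y, z in units of 3 cm (1.0 is 3 cm), a list of three; "twist": the turn about the tool's z in units of 5 degrees (1.0 is 5 degrees); "grip": the finger opening in mm, from 0 to 94. In form: [{"offset": [x, y, z], "twist": twist, "grip": grip}, ...]. A call has 1 to 8 rows; each row shifts and turns the commanded pose from where the row before left it, along the tool's axes as they then stand; what a row does not reach is not made up. A row lasts 1/8 s, in which the tool goes at most 62.5 mm and 10.7 degrees, less where a joint would pass 70% of its speed; a pose out of reach is approached as far as the arm can. A call with a number of a shift or a turn outside -1 to 1 is refused whole. A call with a gripper value outside its range is refused whole. The fingers move at their own pace and stop on an object; "force" is the grip in N (left out, the last holds). Time passes only in rows, so rows that do not move let the fingers close. It gives the time, the measured TCP pose, the force, the opening and the grip force at its end, in the units of the state.
- bot.get_obs(): the state, without advancing time (a new reading comes with each control period).
- bot.grab_frame(name): name is "scene" or "top"; returns a dict with "image" (420x560x3 uint8, red, green, blue), "range_z" (420x560 float32, m along the optical axis (not along the pixel's ray), 0 where there is no reading), "fx", "fy", "cx", "cy" (pixels), "R" (3x3) and "t" (3): a world point X has camera coordinates R X + t. Camera axes: x right, y down, z forward; pixel columns grow to the right and rows downward; lengths in m; the calibration is good to about 2 mm. A picture is of the moment at which its call begins.
- bot.hand_in(): hands the job in; it is judged then, once.
The state is a dict: "clock": time; "q": joint angles; "joint_vel": joint speeds; "tau": joint torques, N m; "ee_pos": TCP position; "ee_rot": TCP orientation; "ft_force": force on the tool from outside, world axes, zero at the start; "wrist_torque": the same for the moment, N m; "gripper_width": finger opening in m; "grip_force": force on a finger pad.
Only numpy, scipy, OpenCV 4.12 (cv2) and the standard library are available. Lean on these libraries where they do the work, as an engineer would, in place of code of your own. Each camera call takes 0.05 s, during which the arm holds its last target. There are 200 camera calls.

## Working session

There is one attempt and no reset: what is moved stays moved. The work goes in short steps, Python scripts to look and compute and a tool call to move; the robot and the scene stay as the last step left them, time stands still between calls to the robot, and variables do not carry over. Pictures are saved under pics/ and viewed, at most 10 in all, crops included, and the job is handed in when it is done.

Besides the shell and the picture viewer there is one more tool, called after "Emit:" in YAML: its name, and indented under it one key for each argument. carry_out: Moves the arm, as the interface text tells. Shifts and turns lie within -1 to 1; 1 stands for 3 cm of shift or 5 degrees of turn. Its arguments: {"type":"object","properties":{"series":{"type":"array","items":{"type":"object","properties":{"offset":{"type":"array","items":{"type":"number","minimum":-1,"maximum":1}},"twist":{"type":"number","minimum":-1,"maximum":1},"grip":{"type":"number"}}}},"force":{"type":"number"}},"required":["series"]}

```bash
mkdir -p pics && python3 - <<'E'
from bench import bot
import cv2,numpy as np
o=bot.get_obs();print(o['clock'],o['ee_pos'],np.round(o['ee_rot'],3).tolist(),o['gripper_width'])
for n in('scene','top'):
    f=bot.grab_frame(n);cv2.imwrite(f'pics/{n}0.png',f['image'][...,::-1]);print(n,f['fx'],f['cx'],f['cy'],np.round(f['R'],3).tolist(),np.round(f['t'],3),-f['R'].T@f['t'])
    np.save(f'{n}0.npy',f,allow_pickle=True)
E
```

```text
0.0 [ 0.27312519 -0.5893844   0.3015927 ] [[0.907, 0.42, -0.0], [0.42, -0.907, 0.002], [0.0, -0.002, -1.0]] 0.09402244780747299
scene 495.653707888851 277.8389214996183 211.11183594247956 [[-0.601, -0.799, 0.02], [-0.329, 0.225, -0.917], [0.728, -0.558, -0.398]] [0.563 0.199 0.654] [-0.07264842  0.77003943  0.43143326]
top 397.58150647664195 281.36780859185893 211.83928523203247 [[0.027, -0.999, 0.031], [-0.991, -0.031, -0.128], [0.129, -0.027, -0.991]] [0.23  0.609 0.825] [0.49060571 0.27106065 0.88825151]
```

View pics/top0.png

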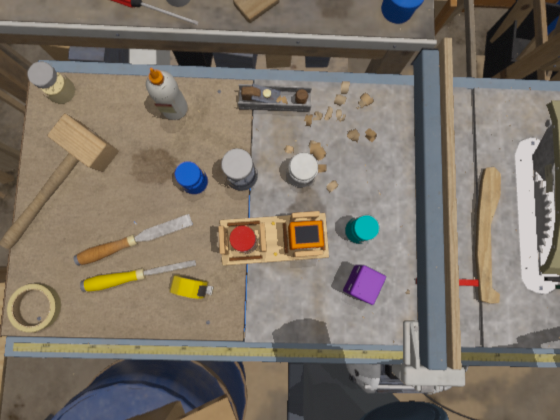

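View pics/scene0.png

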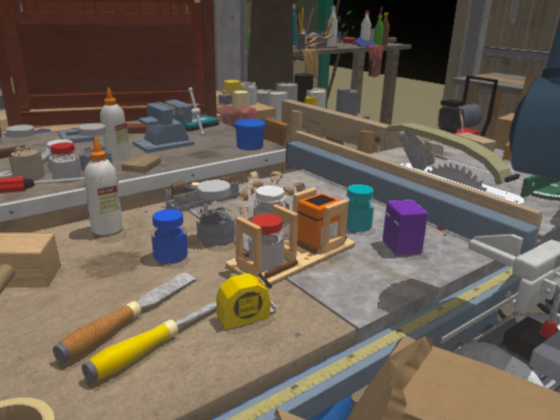

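Left and right bays: the red-lidded jar sits at top-view (243,239) in the left bay, and the orange case at (307,236) in the right bay. 

Could be taken for the jar: blue jar (190,178), turquoise jar (363,230), white-lidded (303,168) and grey-lidded (238,165) jars. Could be taken for the case: purple case (365,284). I choose the red lid and the orange box in the rack, and check them in a crop.

```bash
cat > h.py <<'E'
import numpy as np,cv2
from bench import bot
def load(n): return np.load(f'{n}0.npy',allow_pickle=True).item()
def pts(f):
    v,u=np.mgrid[:420,:560];z=f['range_z']
    c=np.stack([(u-f['cx'])/f['fx']*z,(v-f['cy'])/f['fy']*z,z],-1)
    return (c-f['t'])@f['R']          # R^T (c-t)
def cast(f,uv,h):
    uv=np.atleast_2d(uv).astype(float)
    d=np.c_[(uv[:,0]-f['cx'])/f['fx'],(uv[:,1]-f['cy'])/f['fy'],np.ones(len(uv))]@f['R']
    o=-f['R'].T@f['t'];return o+d*((h-o[2])/d[:,2])[:,None]
E
python3 - <<'E'
from h import *
f=load('top');P=pts(f);z=P[...,2]
a=f['image'][195:275,205:345,::-1];A=cv2.resize(a,None,fx=5,fy=5,interpolation=cv2.INTER_CUBIC)
Z=np.clip(z[195:275,205:345]*1500,0,255).astype(np.uint8);Z=cv2.applyColorMap(cv2.resize(Z,None,fx=2.5,fy=2.5,interpolation=0),cv2.COLORMAP_JET)
Z=cv2.copyMakeBorder(Z,0,0,0,350,cv2.BORDER_CONSTANT)[:, :700]
cv2.imwrite('pics/crop.png',np.vstack([A,Z]))
b=(f['range_z']>0);print('bench z',np.median(z[300:330,120:160]),np.median(z[240:300,400:410]),z[300:330,120:160].std())
E
```

```text
bench z -0.0009747175666401885 -0.0009749817513744945 0.036302801204258106
```

View pics/crop.png

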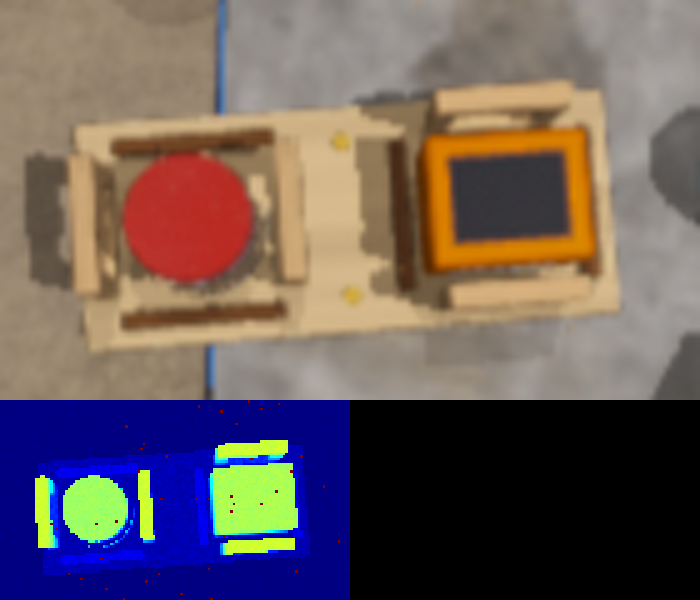

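The crop confirms it: red lid (jar) in the left bay, orange case in the right bay. The frame tops show clearly in depth, so I'll fit the rack from them.

```bash
cat > m.py <<'E'
from h import *
def rigid(src,dst):
    a=src-src.mean(0);b=dst-dst.mean(0)
    th=np.arctan2((a[:,0]*b[:,1]-a[:,1]*b[:,0]).sum(),(a*b).sum())
    R=np.array([[np.cos(th),-np.sin(th)],[np.sin(th),np.cos(th)]]);t=dst.mean(0)-R@src.mean(0)
    return th,R,t,np.linalg.norm(src@R.T+t-dst,axis=1)
def mask(f,c):
    h=cv2.cvtColor(f['image'],cv2.COLOR_RGB2HSV);H,S,V=h[...,0].astype(int),h[...,1],h[...,2]
    return {'red':((H<4)|(H>174))&(S>150)&(V>90),'orange':(H>8)&(H<20)&(S>215)&(V>120)}[c]
E
python3 - <<'E'
from m import *
f=load('top');P=pts(f)
m=np.zeros((420,560),bool);m[205:270,212:335]=1
red,org=mask(f,'red'),mask(f,'orange')
zz=P[...,2];t=((zz>.093)&(zz<.104)&m)
t&=~cv2.dilate(cv2.morphologyEx((red|org).astype(np.uint8),cv2.MORPH_CLOSE,np.ones((15,15))),np.ones((2,2))).astype(bool)
n,l,s,c=cv2.connectedComponentsWithStats(t.astype(np.uint8))
bars=[]
for i in range(1,n):
    if s[i,4]>40:
        v,u=np.where(l==i);p=cast(f,np.c_[u,v],.098)[:,:2];r=cv2.minAreaRect((p*1000).astype(np.float32))
        print(s[i],p.mean(0).round(4),'rect',np.round(r[1],1));bars.append((p.mean(0),c[i]))
bars.sort(key=lambda b:b[1][0])
d=np.array([b[0] for b in bars])
if len(d)==4:
    if bars[2][1][1]>bars[3][1][1]: d[[2,3]]=d[[3,2]]
    th,R,tt,res=rigid(np.array([[0,.106],[0,.024],[.039,-.065],[-.039,-.065]]),d)
    print('rack',th,tt,'res',res.round(4));np.savez('rack.npz',th=th,R=R,t=tt)
    for nm,q in(('L',[0,.065]),('R',[0,-.065])):print(nm,R@q+tt)
    v,u=np.where(red&m);p=cast(f,np.c_[u,v],.090)[:,:2];e,rad=cv2.minEnclosingCircle((p*1000).astype(np.float32))
    print('jar',p.mean(0),e,rad,'rack',R.T@(p.mean(0)-tt))
    k=cv2.morphologyEx(((org&m)).astype(np.uint8),cv2.MORPH_CLOSE,np.ones((25,25)))
    k=(k>0)&(zz>.086)
    v,u=np.where(k);p=cast(f,np.c_[u,v],.092)[:,:2];r=cv2.minAreaRect((p*1000).astype(np.float32))
    print('case',p.mean(0),r,'rack',R.T@(p.mean(0)-tt))
    for n_,b in(('tape',[210,330,150,235]),):
        q=P[270:305,165:215].reshape(-1,3);q=q[(q[:,2]>.04)&(q[:,2]<.08)];print('tape rack',(np.c_[q[:,:2]-tt]@R).min(0),(np.c_[q[:,:2]-tt]@R).max(0))
    q=P[145:205,215:325].reshape(-1,3);q=q[(q[:,2]>.055)&(q[:,2]<.13)];w=(q[:,:2]-tt)@R;print('jars behind rack xmin',w[w[:,1]>0].min(0),w[w[:,1]<0].min(0))
E
```

```text
[292 211  28   7 143] [0.5911 0.2007] rect [10.4 55. ]
[260 223   7  28 140] [0.5428 0.2851] rect [54.1  9.9]
[219 225   6  29 147] [0.5349 0.3663] rect [55.5  9.8]
[296 226  23  17 106] [0.5499 0.197 ] rect [47.4 25.7]
[295 250  28   7 141] [0.5137 0.1932] rect [ 9.8 54.3]
```

```bash
python3 - <<'E'
from m import *
f=load('top');P=pts(f);zz=P[...,2]
m=np.zeros((420,560),bool);m[205:270,212:335]=1
red,org=mask(f,'red'),mask(f,'orange')
d=np.array([[.5349,.3663],[.5428,.2851],[.5911,.2007],[.5137,.1932]])
th,R,tt,res=rigid(np.array([[0,.106],[0,.024],[.039,-.065],[-.039,-.065]]),d)
print('rack',th,tt,'res',res.round(4));np.savez('rack.npz',th=th,R=R,t=tt)
for nm,q in(('L',[0,.065]),('R',[0,-.065])):print(nm,R@q+tt)
v,u=np.where(red&m);p=cast(f,np.c_[u,v],.090)[:,:2];e,rad=cv2.minEnclosingCircle((p*1000).astype(np.float32))
print('jar',p.mean(0),e,rad,'rack',R.T@(p.mean(0)-tt))
k=cv2.morphologyEx(((org&m)).astype(np.uint8),cv2.MORPH_CLOSE,np.ones((25,25)))
v,u=np.where((k>0)&(zz>.086));p=cast(f,np.c_[u,v],.092)[:,:2];r=cv2.minAreaRect((p*1000).astype(np.float32))
print('case',p.mean(0),r,'rack',R.T@(p.mean(0)-tt))
q=P[270:305,165:215].reshape(-1,3);q=q[(q[:,2]>.04)&(q[:,2]<.08)];w=(q[:,:2]-tt)@R;print('tape',w.min(0),w.max(0))
q=P[145:205,215:325].reshape(-1,3);q=q[(q[:,2]>.055)&(q[:,2]<.13)];w=(q[:,:2]-tt)@R;print('behind',w[w[:,1]>0].min(0),w[w[:,1]<0].min(0))
for x,y in((.065*0,.065),(-.125,.065),(-.125,-.05)):print(x,y,R@[x,y]+tt)
# check with scene camera: frame tops there
f=load('scene');Q=pts(f);w=(Q[...,:2]-tt)@R;z=Q[...,2]
for nm,(x0,x1,y0,y1) in dict(L1=(-.04,.04,.095,.118),L2=(-.04,.04,.013,.033),Rf=(-.05,-.031,-.105,-.03),Rb=(.031,.05,-.105,-.03)).items():
    k=(w[...,0]>x0)&(w[...,0]<x1)&(w[...,1]>y0)&(w[...,1]<y1)&(z>.095)&(z<.101);v,u=np.where(k)
    c=(cast(f,np.c_[u,v],.098)[:,:2]-tt)@R;print(nm,k.sum(),c.mean(0).round(4),c.min(0).round(3),c.max(0).round(3))
E
```

```text
rack 0.10264294944069319 [0.545625 0.261325] res [0.0005 0.0004 0.     0.0006]
L [0.53896492 0.32598289]
R [0.55228508 0.19666711]
jar [0.53871256 0.3260778 ] (538.7202758789062, 326.0456848144531) 25.497650146484375 rack [-0.00024131  0.06512026]
case [0.55088547 0.19783033] ((551.0416870117188, 197.7892608642578), (52.97627258300781, 65.18194580078125), 5.583820343017578) rack [-0.00127306 -0.06369949]
tape [-0.1140138   0.14767638] [-0.06304474  0.22413307]
behind [0.11434182 0.03451126] [ 0.11478786 -0.10175497]
0.0 0.065 [0.53896492 0.32598289]
-0.125 0.065 [0.41462281 0.31317504]
-0.125 -0.05 [0.42640604 0.19878031]
L1 89 [-0.0056  0.1104] [-0.033  0.106] [0.022 0.117]
L2 71 [-0.0065  0.0289] [-0.033  0.024] [0.022 0.034]
Rf 51 [-0.0447 -0.0577] [-0.051 -0.086] [-0.04  -0.032]
Rb 55 [ 0.0324 -0.0586] [ 0.027 -0.086] [ 0.037 -0.033]
```

Emit:
carry_out:
  series:
    - {"offset":[0.87,-1,0],"twist":0,"grip":94}
    - {"offset":[0.87,-1,0],"twist":0,"grip":94}
    - {"offset":[0.87,-1,0],"twist":0,"grip":94}
    - {"offset":[0.87,-1,0],"twist":0,"grip":94}
    - {"offset":[0.87,-1,0],"twist":0,"grip":94}
    - {"offset":[0.87,-1,0],"twist":0,"grip":94}
    - {"offset":[0.87,-1,0],"twist":0,"grip":94}
    - {"offset":[0.87,-1,0],"twist":0,"grip":94}

```text
clock: 1.1
ee_pos: [0.3618, -0.2828, 0.3023]
ee_rot: [[0.907, 0.42, -0.0], [0.42, -0.907, 0.0], [-0.0, -0.001, -1.0]]
ft_force: [-0.1, 0.1, -0.9]
gripper_width: 0.094
grip_force: 0.0
```

Emit:
carry_out:
  series:
    - {"offset":[0.87,-1,0],"twist":0,"grip":94}
    - {"offset":[0.87,-1,0],"twist":0,"grip":94}
    - {"offset":[0.87,-1,0],"twist":0,"grip":94}
    - {"offset":[0.87,-1,0],"twist":0,"grip":94}
    - {"offset":[0.87,-1,0],"twist":0,"grip":94}
    - {"offset":[0.87,-1,0],"twist":0,"grip":94}
    - {"offset":[0.87,-1,0],"twist":0,"grip":94}
    - {"offset":[0.87,-1,0],"twist":0,"grip":94}

```text
clock: 2.1
ee_pos: [0.4504, 0.0226, 0.3024]
ee_rot: [[0.907, 0.42, -0.0], [0.42, -0.907, -0.0], [-0.0, -0.0, -1.0]]
ft_force: [0.4, -0.5, -0.1]
gripper_width: 0.0939
grip_force: 0.0
```

Emit:
carry_out:
  series:
    - {"offset":[0.87,-1,0],"twist":0,"grip":94}
    - {"offset":[0.87,-1,0],"twist":0,"grip":94}
    - {"offset":[0.87,-1,0],"twist":0,"grip":94}
    - {"offset":[0.87,-1,0],"twist":0,"grip":94}
    - {"offset":[0.87,-1,0],"twist":0,"grip":94}
    - {"offset":[0.87,-1,0],"twist":0,"grip":94}
    - {"offset":[0.87,-1,0],"twist":0,"grip":94}
    - {"offset":[0.85,-0.9,0],"twist":0,"grip":94}

```text
clock: 3.1
ee_pos: [0.5396, 0.3252, 0.302]
ee_rot: [[0.907, 0.421, -0.001], [0.421, -0.907, -0.0], [-0.001, -0.0, -1.0]]
ft_force: [0.1, 0.1, 0.6]
gripper_width: 0.0938
grip_force: 0.0
```

Emit:
carry_out:
  series:
    - {"offset":[0,0,0],"twist":-1,"grip":94}
    - {"offset":[0,0,0],"twist":-1,"grip":94}
    - {"offset":[0,0,0],"twist":-1,"grip":94}
    - {"offset":[0,0,0],"twist":-1,"grip":94}
    - {"offset":[0,0,0],"twist":-1,"grip":94}
    - {"offset":[0,0,0],"twist":-1,"grip":94}
    - {"offset":[0,0,0],"twist":-1,"grip":94}
    - {"offset":[0,0,0],"twist":-1,"grip":94}

```text
clock: 4.1
ee_pos: [0.5394, 0.3237, 0.302]
ee_rot: [[0.422, 0.906, -0.001], [0.906, -0.422, -0.0], [-0.001, -0.001, -1.0]]
ft_force: [0.2, 0.9, -0.3]
gripper_width: 0.0942
grip_force: 0.0
```

Emit:
carry_out:
  series:
    - {"offset":[0,0,0],"twist":-1,"grip":94}
    - {"offset":[0,0,0],"twist":-1,"grip":94}
    - {"offset":[0,0,0],"twist":-1,"grip":94}
    - {"offset":[0,0,0],"twist":-1,"grip":94}
    - {"offset":[0,0,0],"twist":-1,"grip":94}
    - {"offset":[0,0,0],"twist":-1,"grip":94}
    - {"offset":[0,0,0],"twist":-0.2,"grip":94}
    - {"offset":[0,0,0],"twist":0,"grip":94}

```text
clock: 5.1
ee_pos: [0.5396, 0.3238, 0.3023]
ee_rot: [[-0.101, 0.995, -0.001], [0.995, 0.101, -0.0], [-0.0, -0.001, -1.0]]
ft_force: [0.6, -0.3, -0.6]
gripper_width: 0.0939
grip_force: 0.0
```

```bash
cat > go.py <<'E'
# remaining move to rack-frame target (mm): x y graspz phi_rel_deg (tool x heading relative to rack x)
import sys
from m import *
r=np.load('rack.npz');x,y,z,ph=map(float,sys.argv[1:5])
o=bot.get_obs();T=o['ee_rot'];p=o['ee_pos']
tgt=np.r_[r['R']@[x/1e3,y/1e3]+r['t'],z/1e3+.078]
cur=np.degrees(np.arctan2(T[1,0],T[0,0])-r['th']);dp=(cur-ph+180)%360-180
h=np.radians(ph)+r['th'];X=np.array([np.cos(h),np.sin(h),0]);Y=np.array([np.sin(h),-np.cos(h),0])
g=p+.078*T[:,2];gr=r['R'].T@(g[:2]-r['t'])
print('t',round(o['clock'],2),'grasp rack mm',(gr*1e3).round(1),'z',(g[2]*1e3).round(1),'head',cur.round(2),'tilt',T[:,2].round(4),'w',round(o['gripper_width']*1e3,1),'F',np.round(o['ft_force'],1),'gf',round(o['grip_force'],1))
d=tgt-p+.078*(np.array([0,0,-1])-T[:,2])
print('units with heading',ph,': ',np.round([d@X/.03,d@Y/.03,-d[2]/.03],3),'twist',(dp/5).round(3))
E
python3 go.py 0 65 46 90
```

```text
t 5.1 grasp rack mm [ 0.3 62.7] z 224.3 head 89.92 tilt [-5.e-04 -2.e-04 -1.e+00] w 93.9 F [ 0.6 -0.3 -0.6] gf 0.0
units with heading 90.0 :  [ 0.076 -0.011  5.944] twist -0.016
```

Emit:
carry_out:
  series:
    - {"offset":[0.08,0,0.8],"twist":0,"grip":94}
    - {"offset":[0,0,0.95],"twist":0,"grip":94}
    - {"offset":[0,0,0.95],"twist":0,"grip":94}
    - {"offset":[0,0,0.95],"twist":0,"grip":94}
    - {"offset":[0,0,0.9],"twist":0,"grip":94}
    - {"offset":[0,0,0.8],"twist":0,"grip":94}
    - {"offset":[0,0,0.55],"twist":0,"grip":94}
    - {"offset":[0,0,0],"twist":0,"grip":94}

```text
clock: 6.1
ee_pos: [0.5388, 0.3259, 0.1244]
ee_rot: [[-0.102, 0.995, -0.002], [0.995, 0.102, -0.001], [-0.001, -0.003, -1.0]]
ft_force: [-0.1, -0.1, 0.2]
gripper_width: 0.094
grip_force: 0.0
```

Emit:
carry_out:
  series:
    - {"offset":[0,0,0],"twist":0,"grip":55}
    - {"offset":[0,0,0],"twist":0,"grip":50}
    - {"offset":[0,0,0],"twist":0,"grip":50}
    - {"offset":[0,0,0],"twist":0,"grip":50}
    - {"offset":[0,0,0],"twist":0,"grip":50}
  force: 25

```text
clock: 6.72
ee_pos: [0.5395, 0.3263, 0.1262]
ee_rot: [[-0.102, 0.995, 0.0], [0.995, 0.102, 0.0], [0.0, 0.0, -1.0]]
ft_force: [-0.8, -0.3, 3.1]
gripper_width: 0.0593
grip_force: 25.0
```

```bash
python3 go.py -125 65 46 90
```

```text
t 6.72 grasp rack mm [ 0.6 65.2] z 48.2 head 89.97 tilt [ 2.e-04  1.e-04 -1.e+00] w 59.3 F [-0.8 -0.3  3.1] gf 25.0
units with heading 90.0 :  [-0.008 -4.187  0.072] twist -0.005
```

Emit:
carry_out:
  series:
    - {"offset":[0,0,-0.4],"twist":0,"grip":50}
    - {"offset":[0,0,-0.7],"twist":0,"grip":50}
    - {"offset":[0,-0.3,-0.3],"twist":0,"grip":50}
    - {"offset":[0,-0.8,0],"twist":0,"grip":50}
    - {"offset":[0,-1,0],"twist":0,"grip":50}
    - {"offset":[0,-1,0],"twist":0,"grip":50}
    - {"offset":[0,-0.8,0],"twist":0,"grip":50}
    - {"offset":[0,-0.3,0],"twist":0,"grip":50}

```text
clock: 7.72
ee_pos: [0.4126, 0.3133, 0.1679]
ee_rot: [[-0.103, 0.995, -0.0], [0.995, 0.103, -0.0], [-0.0, -0.0, -1.0]]
ft_force: [0.2, 0.3, -2.3]
gripper_width: 0.0596
grip_force: 25.0
```

Emit:
carry_out:
  series:
    - {"offset":[0,0,0.6],"twist":0,"grip":50}
    - {"offset":[0,0,0.6],"twist":0,"grip":50}
    - {"offset":[0,0,0.25],"twist":0,"grip":50}
    - {"offset":[0,0,0.07],"twist":0,"grip":50}
    - {"offset":[0,0,0.07],"twist":0,"grip":50}
    - {"offset":[0,0,0],"twist":0,"grip":50}

```text
clock: 8.48
ee_pos: [0.4144, 0.3135, 0.1202]
ee_rot: [[-0.102, 0.995, 0.001], [0.995, 0.102, 0.0], [0.0, 0.001, -1.0]]
ft_force: [1.6, -0.5, -2.1]
gripper_width: 0.0592
grip_force: 25.0
```

```bash
python3 go.py -125 65 40 90
```

```text
t 8.47 grasp rack mm [-125.1   65.3] z 42.2 head 89.97 tilt [ 6.e-04  3.e-04 -1.e+00] w 59.2 F [ 1.6 -0.5 -2.1] gf 25.0
units with heading 90.0 :  [-0.011  0.004  0.075] twist -0.006
```

Emit:
carry_out:
  series:
    - {"offset":[0,0,0.04],"twist":0,"grip":50}
    - {"offset":[0,0,0.04],"twist":0,"grip":50}
    - {"offset":[0,0,0],"twist":0,"grip":50}

```text
clock: 8.85
ee_pos: [0.4143, 0.3135, 0.1181]
ee_rot: [[-0.102, 0.995, 0.0], [0.995, 0.102, 0.0], [0.0, 0.0, -1.0]]
ft_force: [-1.1, -0.6, 2.2]
gripper_width: 0.0594
grip_force: 25.0
```

```bash
python3 go.py -125 65 40 90
```

```text
t 8.85 grasp rack mm [-125.2   65.4] z 40.1 head 89.98 tilt [ 4.e-04  2.e-04 -1.e+00] w 59.4 F [-1.1 -0.6  2.2] gf 25.0
units with heading 90.0 :  [-0.012  0.008  0.003] twist -0.004
```

Emit:
carry_out:
  series:
    - {"offset":[0,0,0],"twist":0,"grip":94}
    - {"offset":[0,0,0],"twist":0,"grip":94}
    - {"offset":[0,0,0],"twist":0,"grip":94}
    - {"offset":[0,0,-0.5],"twist":0,"grip":94}
    - {"offset":[0,0,-1],"twist":0,"grip":94}
    - {"offset":[0,0,-1],"twist":0,"grip":94}
    - {"offset":[0,0,-1],"twist":0,"grip":94}
    - {"offset":[0,0,-0.5],"twist":0,"grip":94}

```text
clock: 9.85
ee_pos: [0.4148, 0.3137, 0.2403]
ee_rot: [[-0.102, 0.995, 0.004], [0.995, 0.102, 0.002], [0.001, 0.004, -1.0]]
ft_force: [-0.5, -0.3, -0.4]
gripper_width: 0.0945
grip_force: 0.0
```

Emit:
carry_out:
  series:
    - {"offset":[-0.86,0.83,0],"twist":0,"grip":94}
    - {"offset":[-0.86,0.83,0],"twist":0,"grip":94}
    - {"offset":[-0.86,0.83,0],"twist":0,"grip":94}
    - {"offset":[-0.86,0.83,0],"twist":0,"grip":94}
    - {"offset":[-0.86,0.81,0],"twist":0,"grip":94}
    - {"offset":[0,0,0],"twist":1,"grip":94}
    - {"offset":[0,0,0],"twist":1,"grip":94}
    - {"offset":[0,0,0],"twist":1,"grip":94}

```text
clock: 10.85
ee_pos: [0.5503, 0.1975, 0.2373]
ee_rot: [[0.162, 0.987, -0.001], [0.987, -0.162, -0.0], [-0.0, -0.001, -1.0]]
ft_force: [0.2, -0.4, 0.5]
gripper_width: 0.0942
grip_force: 0.0
```

Emit:
carry_out:
  series:
    - {"offset":[0,0,0],"twist":1,"grip":94}
    - {"offset":[0,0,0],"twist":1,"grip":94}
    - {"offset":[0,0,0],"twist":1,"grip":94}
    - {"offset":[0,0,0],"twist":1,"grip":94}
    - {"offset":[0,0,0],"twist":1,"grip":94}
    - {"offset":[0,0,0],"twist":1,"grip":94}
    - {"offset":[0,0,0],"twist":1,"grip":94}
    - {"offset":[0,0,0],"twist":1,"grip":94}

```text
clock: 11.85
ee_pos: [0.5502, 0.1976, 0.2373]
ee_rot: [[0.758, 0.652, -0.001], [0.652, -0.758, -0.0], [-0.001, -0.0, -1.0]]
ft_force: [-0.0, -0.1, -0.5]
gripper_width: 0.094
grip_force: 0.0
```

Emit:
carry_out:
  series:
    - {"offset":[0,0,0],"twist":1,"grip":94}
    - {"offset":[0,0,0],"twist":1,"grip":94}
    - {"offset":[0,0,0],"twist":1,"grip":94}
    - {"offset":[0,0,0],"twist":1,"grip":94}
    - {"offset":[0,0,0],"twist":1,"grip":94}
    - {"offset":[0,0,0],"twist":1,"grip":94}
    - {"offset":[0,0,0],"twist":1,"grip":94}
    - {"offset":[0,0,0],"twist":0,"grip":94}

```text
clock: 12.85
ee_pos: [0.5503, 0.1976, 0.2374]
ee_rot: [[0.995, 0.103, -0.001], [0.103, -0.995, -0.0], [-0.001, 0.0, -1.0]]
ft_force: [-0.0, 1.0, -0.7]
gripper_width: 0.0941
grip_force: 0.0
```

```bash
python3 go.py -1 -63.7 48 0 && cat > jar.py <<'E'
from m import *
import sys
r=np.load('rack.npz')
f=bot.grab_frame('top');k=mask(f,'red').astype(np.uint8);k[:150]=0;k[330:]=0;k[:,:200]=0;k[:,400:]=0
n,l,s,c=cv2.connectedComponentsWithStats(k);i=1+s[1:,4].argmax()
v,u=np.where(l==i);p=cast(f,np.c_[u,v],float(sys.argv[1]))[:,:2]
e,rad=cv2.minEnclosingCircle((p*1e3).astype(np.float32));print(s[i],'jar rack',(r['R'].T@(p.mean(0)-r['t'])*1e3).round(1),(r['R'].T@(np.array(e)/1e3-r['t'])*1e3).round(1),rad)
cv2.imwrite('pics/'+sys.argv[2],f['image'][...,::-1])
E
python3 jar.py .082 a.png
```

```text
t 12.85 grasp rack mm [ -1.9 -63.9] z 159.4 head 0.03 tilt [-7.e-04 -1.e-04 -1.e+00] w 94.1 F [-0.   1.  -0.7] gf 0.0
units with heading 0.0 :  [ 0.031 -0.006  3.712] twist 0.006
[234 288  25  27 529] jar rack [-124.3   65.6] [-124.3   65.5] 25.61583709716797
```

Emit:
carry_out:
  series:
    - {"offset":[0.03,0,0.7],"twist":0,"grip":94}
    - {"offset":[0,0,0.9],"twist":0,"grip":94}
    - {"offset":[0,0,0.9],"twist":0,"grip":94}
    - {"offset":[0,0,0.8],"twist":0,"grip":94}
    - {"offset":[0,0,0.4],"twist":0,"grip":94}
    - {"offset":[0,0,0],"twist":0,"grip":94}

```text
clock: 13.65
ee_pos: [0.551, 0.1977, 0.1259]
ee_rot: [[0.995, 0.103, -0.002], [0.103, -0.995, -0.0], [-0.002, 0.0, -1.0]]
ft_force: [-0.3, 0.6, 0.7]
gripper_width: 0.0938
grip_force: 0.0
```

Emit:
carry_out:
  series:
    - {"offset":[0,0,0],"twist":0,"grip":60}
    - {"offset":[0,0,0],"twist":0,"grip":56}
    - {"offset":[0,0,0],"twist":0,"grip":56}
    - {"offset":[0,0,0],"twist":0,"grip":56}
    - {"offset":[0,0,0],"twist":0,"grip":56}
  force: 25

```text
clock: 14.28
ee_pos: [0.5518, 0.1978, 0.1272]
ee_rot: [[0.995, 0.102, 0.001], [0.102, -0.995, -0.0], [0.001, 0.0, -1.0]]
ft_force: [-1.0, -1.0, 4.2]
gripper_width: 0.0659
grip_force: 25.0
```

```bash
python3 go.py -125 -50 48 0
```

```text
t 14.28 grasp rack mm [ -0.3 -63.9] z 49.2 head -0.02 tilt [ 9.e-04 -0.e+00 -1.e+00] w 65.9 F [-1.  -1.   4.2] gf 25.0
units with heading 0.0 :  [-4.156 -0.462  0.04 ] twist -0.004
```

Emit:
carry_out:
  series:
    - {"offset":[0,0,-0.4],"twist":0,"grip":56}
    - {"offset":[0,0,-0.8],"twist":0,"grip":56}
    - {"offset":[0,0,-0.9],"twist":0,"grip":56}
    - {"offset":[0,0,-0.9],"twist":0,"grip":56}
    - {"offset":[0,0,-0.4],"twist":0,"grip":56}
    - {"offset":[-0.4,0,-0.1],"twist":0,"grip":56}
    - {"offset":[-0.8,-0.1,0],"twist":0,"grip":56}
    - {"offset":[-0.9,-0.2,0],"twist":0,"grip":56}

```text
clock: 15.28
ee_pos: [0.4857, 0.1999, 0.2298]
ee_rot: [[0.995, 0.102, -0.003], [0.102, -0.995, -0.001], [-0.003, 0.0, -1.0]]
ft_force: [-0.2, 0.5, -4.1]
gripper_width: 0.0655
grip_force: 25.0
```

Emit:
carry_out:
  series:
    - {"offset":[-0.9,-0.16,0],"twist":0,"grip":56}
    - {"offset":[-0.8,0,0],"twist":0,"grip":56}
    - {"offset":[-0.36,0,0.3],"twist":0,"grip":56}
    - {"offset":[0,0,0.8],"twist":0,"grip":56}
    - {"offset":[0,0,0.9],"twist":0,"grip":56}
    - {"offset":[0,0,0.8],"twist":0,"grip":56}
    - {"offset":[0,0,0.5],"twist":0,"grip":56}
    - {"offset":[0,0,0],"twist":0,"grip":56}

```text
clock: 16.27
ee_pos: [0.4249, 0.1985, 0.1311]
ee_rot: [[0.995, 0.102, -0.003], [0.102, -0.995, -0.001], [-0.003, 0.0, -1.0]]
ft_force: [-1.4, -0.2, -2.9]
gripper_width: 0.0656
grip_force: 25.0
```

```bash
python3 go.py -125 -50 41.2 0
```

```text
t 16.27 grasp rack mm [-126.8  -50.1] z 53.1 head -0.04 tilt [-3.3e-03 -6.0e-04 -1.0e+00] w 65.6 F [-1.4 -0.2 -2.9] gf 25.0
units with heading 0.0 :  [ 0.059 -0.005  0.396] twist -0.007
```

Emit:
carry_out:
  series:
    - {"offset":[0,0,0.15],"twist":0,"grip":56}
    - {"offset":[0,0,0.12],"twist":0,"grip":56}
    - {"offset":[0,0,0.06],"twist":0,"grip":56}
    - {"offset":[0,0,0.04],"twist":0,"grip":56}
    - {"offset":[0,0,0.04],"twist":0,"grip":56}
    - {"offset":[0,0,0],"twist":0,"grip":56}

```text
clock: 17.02
ee_pos: [0.4258, 0.1988, 0.1202]
ee_rot: [[0.995, 0.102, -0.0], [0.102, -0.995, -0.0], [-0.0, 0.0, -1.0]]
ft_force: [0.2, 0.4, -2.8]
gripper_width: 0.0658
grip_force: 25.0
```

```bash
python3 go.py -125 -50 41.2 0
```

```text
t 17.02 grasp rack mm [-125.6  -50. ] z 42.2 head -0.03 tilt [-1.e-04 -0.e+00 -1.e+00] w 65.8 F [ 0.2  0.4 -2.8] gf 25.0
units with heading 0.0 :  [0.02  0.001 0.034] twist -0.005
```

Emit:
carry_out:
  series:
    - {"offset":[0,0,0.03],"twist":0,"grip":56}
    - {"offset":[0,0,0.03],"twist":0,"grip":56}
    - {"offset":[0,0,0.01],"twist":0,"grip":56}
    - {"offset":[0,0,0],"twist":0,"grip":56}

```text
clock: 17.52
ee_pos: [0.4261, 0.1988, 0.1192]
ee_rot: [[0.995, 0.102, -0.001], [0.102, -0.995, -0.0], [-0.001, 0.0, -1.0]]
ft_force: [-5.3, -1.7, 7.2]
gripper_width: 0.0659
grip_force: 25.0
```

```bash
python3 go.py -125 -50 41.2 0
```

```text
t 17.52 grasp rack mm [-125.4  -49.9] z 41.2 head -0.02 tilt [-6.e-04 -3.e-04 -1.e+00] w 65.9 F [-5.3 -1.7  7.2] gf 25.0
units with heading 0.0 :  [0.012 0.002 0.001] twist -0.004
```

Emit:
carry_out:
  series:
    - {"offset":[0,0,0],"twist":0,"grip":94}
    - {"offset":[0,0,0],"twist":0,"grip":94}
    - {"offset":[0,0,0],"twist":0,"grip":94}
    - {"offset":[0,0,-0.5],"twist":0,"grip":94}
    - {"offset":[0,0,-1],"twist":0,"grip":94}
    - {"offset":[0,0,-1],"twist":0,"grip":94}
    - {"offset":[0,0,-0.8],"twist":0,"grip":94}
    - {"offset":[0,0,0],"twist":-1,"grip":94}

```text
clock: 18.52
ee_pos: [0.4273, 0.1991, 0.2207]
ee_rot: [[0.982, 0.191, 0.006], [0.191, -0.982, 0.001], [0.006, -0.0, -1.0]]
ft_force: [0.7, 0.1, 0.4]
gripper_width: 0.0942
grip_force: 0.0
```

Emit:
carry_out:
  series:
    - {"offset":[0,0,0],"twist":-1,"grip":94}
    - {"offset":[0,0,0],"twist":-1,"grip":94}
    - {"offset":[0,0,0],"twist":-1,"grip":94}
    - {"offset":[0,0,0],"twist":-1,"grip":94}
    - {"offset":[0,0,0],"twist":-1,"grip":94}
    - {"offset":[0,0,0],"twist":-1,"grip":94}
    - {"offset":[0,0,0],"twist":-1,"grip":94}
    - {"offset":[0,0,0],"twist":-1,"grip":94}

```text
clock: 19.52
ee_pos: [0.426, 0.1988, 0.2182]
ee_rot: [[0.629, 0.777, 0.001], [0.777, -0.629, 0.0], [0.001, 0.001, -1.0]]
ft_force: [0.2, 0.5, 0.5]
gripper_width: 0.094
grip_force: 0.0
```

Emit:
carry_out:
  series:
    - {"offset":[0,0,0],"twist":-1,"grip":94}
    - {"offset":[0,0,0],"twist":-1,"grip":94}
    - {"offset":[0,0,0],"twist":-1,"grip":94}
    - {"offset":[0,0,0],"twist":-1,"grip":94}
    - {"offset":[0,0,0],"twist":-1,"grip":94}
    - {"offset":[0,0,0],"twist":-1,"grip":94}
    - {"offset":[0,0,0],"twist":-1,"grip":94}
    - {"offset":[0,0,0],"twist":-1,"grip":94}

```text
clock: 20.52
ee_pos: [0.426, 0.1988, 0.2182]
ee_rot: [[-0.018, 1.0, 0.001], [1.0, 0.018, 0.0], [0.0, 0.001, -1.0]]
ft_force: [-0.3, -0.0, -1.3]
gripper_width: 0.0942
grip_force: 0.0
```

Emit:
carry_out:
  series:
    - {"offset":[0,0,0],"twist":-1,"grip":94}
    - {"offset":[0,0,0],"twist":0,"grip":94}

```text
clock: 20.78
ee_pos: [0.426, 0.1988, 0.2181]
ee_rot: [[-0.101, 0.995, 0.001], [0.995, 0.101, 0.0], [0.0, 0.001, -1.0]]
ft_force: [-0.7, 0.1, 0.3]
gripper_width: 0.0942
grip_force: 0.0
```

```bash
python3 go.py -126 -50 41.2 90; python3 jar.py .082 b.png
```

```text
t 20.77 grasp rack mm [-125.3  -49.9] z 140.1 head 89.92 tilt [ 1.2e-03  2.0e-04 -1.0e+00] w 94.2 F [-0.7  0.1  0.3] gf 0.0
units with heading 90.0 :  [-3.000e-03 -2.400e-02  3.295e+00] twist -0.017
[234 288  25  27 527] jar rack [-124.5   65.5] [-124.3   65.5] 25.61583709716797
```

View pics/b.png

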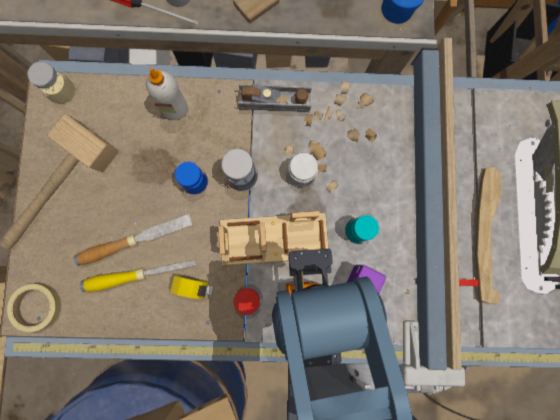

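The picture shows both bays empty at (240,240) and (305,237), the jar standing at (246,301), and the arm over the case at about (303,288).

Emit:
carry_out:
  series:
    - {"offset":[0,0,0.6],"twist":0,"grip":94}
    - {"offset":[0,0,0.9],"twist":0,"grip":94}
    - {"offset":[0,0,0.9],"twist":0,"grip":94}
    - {"offset":[0,0,0.6],"twist":0,"grip":94}
    - {"offset":[0,0,0.22],"twist":0,"grip":94}
    - {"offset":[0,0,0],"twist":0,"grip":94}
    - {"offset":[0,0,0],"twist":0,"grip":60}
    - {"offset":[0,0,0],"twist":0,"grip":46}

```text
clock: 21.82
ee_pos: [0.4263, 0.1989, 0.1214]
ee_rot: [[-0.102, 0.995, 0.002], [0.995, 0.102, 0.0], [0.0, 0.002, -1.0]]
ft_force: [0.2, -0.7, 0.2]
gripper_width: 0.0777
grip_force: 0.0
```

Emit:
carry_out:
  series:
    - {"offset":[0,0,0],"twist":0,"grip":44}
    - {"offset":[0,0,0],"twist":0,"grip":44}
    - {"offset":[0,0,0],"twist":0,"grip":44}
    - {"offset":[0,0,0],"twist":0,"grip":44}
  force: 25

```text
clock: 22.32
ee_pos: [0.4256, 0.1987, 0.1206]
ee_rot: [[-0.102, 0.995, -0.001], [0.995, 0.102, -0.0], [-0.0, -0.001, -1.0]]
ft_force: [-3.0, -1.3, 4.2]
gripper_width: 0.0533
grip_force: 25.0
```

```bash
python3 go.py 0 65 50 90
```

```text
t 22.32 grasp rack mm [-125.9  -50. ] z 42.6 head 89.97 tilt [-1.e-03 -2.e-04 -1.e+00] w 53.3 F [-3.  -1.3  4.2] gf 25.0
units with heading 90.0 :  [ 3.833  4.196 -0.246] twist -0.005
```

Emit:
carry_out:
  series:
    - {"offset":[0,0,-0.4],"twist":0,"grip":44}
    - {"offset":[0,0,-0.8],"twist":0,"grip":44}
    - {"offset":[0,0,-0.9],"twist":0,"grip":44}
    - {"offset":[0,0,-0.9],"twist":0,"grip":44}
    - {"offset":[0,0,-0.6],"twist":0,"grip":44}
    - {"offset":[0.3,0.3,0],"twist":0,"grip":44}
    - {"offset":[0.6,0.7,0],"twist":0,"grip":44}
    - {"offset":[0.7,0.8,0],"twist":0,"grip":44}

```text
clock: 23.32
ee_pos: [0.4749, 0.2529, 0.2272]
ee_rot: [[-0.102, 0.995, -0.002], [0.995, 0.102, -0.0], [-0.0, -0.002, -1.0]]
ft_force: [0.3, 0.6, -4.2]
gripper_width: 0.0537
grip_force: 25.0
```

Emit:
carry_out:
  series:
    - {"offset":[0.7,0.8,0],"twist":0,"grip":44}
    - {"offset":[0.7,0.7,0],"twist":0,"grip":44}
    - {"offset":[0.5,0.6,0],"twist":0,"grip":44}
    - {"offset":[0.3,0.3,0],"twist":0,"grip":44}
    - {"offset":[0.03,0,0],"twist":0,"grip":44}
    - {"offset":[0,0,0],"twist":0,"grip":44}
    - {"offset":[0,0,0],"twist":0,"grip":44}

```text
clock: 24.2
ee_pos: [0.5391, 0.3255, 0.2285]
ee_rot: [[-0.102, 0.995, -0.0], [0.995, 0.102, -0.0], [-0.0, -0.0, -1.0]]
ft_force: [0.1, 0.5, -4.0]
gripper_width: 0.0539
grip_force: 25.0
```

```bash
python3 go.py 0 65 50.6 90; python3 - <<'E'
from m import *
f=bot.grab_frame('top');r=np.load('rack.npz');P=pts(f);w=((P[...,:2]-r['t'])@r['R'])*1e3;z=P[...,2]*1e3
# frame tops vs case side extents in rack frame
k=(abs(w[...,0])<24)&(z>94)&(z<103)&(w[...,1]>5)&(w[...,1]<125)
v,u=np.where(k);c=(cast(f,np.c_[u,v],.098)[:,:2]-r['t'])@r['R']*1e3
for a,b in((90,125),(5,40)):
    q=c[(c[:,1]>a)&(c[:,1]<b)];print('frame y',len(q),q[:,1].mean() if len(q) else None)
g=mask(f,'orange');v,u=np.where(g);print('orange px',u.min(),u.max(),v.min(),v.max(),g.sum())
k=g&(z>180)
v,u=np.where(k);print('case pts rack y',np.percentile(w[k][:,1],[1,50,99]),'z',np.percentile(z[k],[1,50,99]))
s=bot.grab_frame('scene')
a=cv2.resize(f['image'][180:300,190:350,::-1],None,fx=2.5,fy=2.5);b=cv2.resize(s['image'][120:300,200:400,::-1],(400,360))
H=360;a=cv2.copyMakeBorder(a,0,H-a.shape[0],0,0,0);cv2.imwrite('pics/c.png',np.hstack([a,b]))
E
```

```text
t 24.2 grasp rack mm [ 0.  64.5] z 150.5 head 89.95 tilt [-3.e-04 -2.e-04 -1.e+00] w 53.9 F [ 0.1  0.5 -4. ] gf 25.0
units with heading 90.0 :  [ 1.70e-02 -1.00e-03  3.33e+00] twist -0.009
frame y 0 None
frame y 46 23.35100698802105
orange px 150 258 69 247 138
case pts rack y [ 17.34156625 205.43229482 208.51734645] z [180.10119135 186.01656733 804.6952099 ]
```

View pics/c.png

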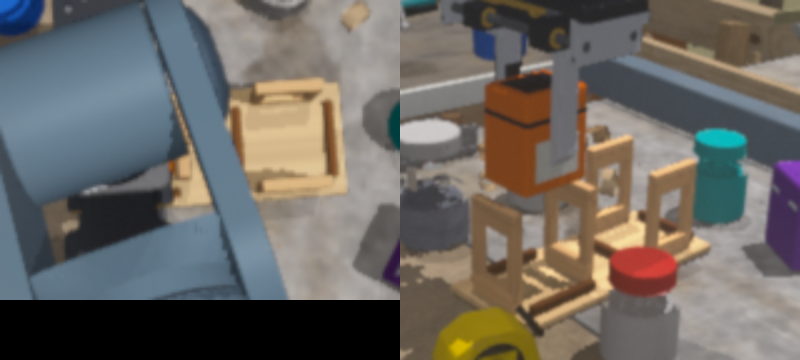

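```bash
python3 - <<'E'
from m import *
f=bot.grab_frame('scene');r=np.load('rack.npz');P=pts(f);w=((P[...,:2]-r['t'])@r['R'])*1e3;z=P[...,2]*1e3
g=mask(f,'orange')&(z>125)&(z<185)&(abs(w[...,1]-65)<60)&(abs(w[...,0])<60)
def fit(k,ax,nm):
    q=w[k];zz=z[k]
    # face of constant ax coordinate: line fit against the other axis and z
    A=np.c_[q[:,1-ax]-(65 if ax==0 else 0),zz-100,np.ones(len(q))];s=np.ones(len(q),bool)
    for _ in range(4):
        c=np.linalg.lstsq(A[s],q[s,ax],rcond=None)[0];e=abs(A@c-q[:,ax]);s=e<max(1.,2*np.median(e))
    print(nm,s.sum(),'coeffs',c.round(3),'resid',e[s].mean().round(2))
x,y=w[...,0],w[...,1]
print(np.histogram(y[g],np.arange(20,120,5)),np.histogram(x[g],np.arange(-45,45,5)))
fit(g&(y>90)&(abs(x)<22),1,'case left y')
fit(g&(x<-20)&(abs(y-65)<26),0,'case front x')
fr=(z>25)&(z<92)&(abs(x)<27)
fit(fr&(y>106)&(y<120),1,'frameL outer')
fit(fr&(y>24.5)&(y<38),1,'frameR inner')
E
```

```text
(array([0, 0, 0, 0, 0, 0, 0, 0, 0, 0, 0, 0, 0, 0, 0, 0, 0, 0, 0]), array([ 20,  25,  30,  35,  40,  45,  50,  55,  60,  65,  70,  75,  80,
        85,  90,  95, 100, 105, 110, 115])) (array([0, 0, 0, 0, 0, 0, 0, 0, 0, 0, 0, 0, 0, 0, 0, 0, 0]), array([-45, -40, -35, -30, -25, -20, -15, -10,  -5,   0,   5,  10,  15,
        20,  25,  30,  35,  40]))
case left y 0 coeffs [0. 0. 0.] resid nan
case front x 0 coeffs [0. 0. 0.] resid nan
frameL outer 360 coeffs [-4.00000e-03  7.00000e-03  1.11059e+02] resid 0.53
frameR inner 286 coeffs [-5.000e-03  6.000e-03  2.898e+01] resid 0.54
  return _methods._mean(a, axis=axis, dtype=dtype,
  ret = ret.dtype.type(ret / rcount)
<stdin>:10: RuntimeWarning: Mean of empty slice.
```

```bash
python3 - <<'E'
from m import *
f=bot.grab_frame('scene');r=np.load('rack.npz');P=pts(f);w=((P[...,:2]-r['t'])@r['R'])*1e3;z=P[...,2]*1e3
x,y=w[...,0],w[...,1]
def fit(k,ax,nm):
    q=w[k];A=np.c_[q[:,1-ax]-(65 if ax==0 else 0),z[k]-100,np.ones(len(q))];s=np.ones(len(q),bool)
    for _ in range(4):
        c=np.linalg.lstsq(A[s],q[s,ax],rcond=None)[0];e=abs(A@c-q[:,ax]);s=e<max(1.,2*np.median(e))
    print(nm,s.sum(),'coeffs',c.round(3),'resid',e[s].mean().round(2))
g=(z>120)&(z<180)
fit(g&(y>90)&(y<106)&(abs(x)<20),1,'case left y')
fit(g&(x<-20)&(x>-34)&(y>36)&(y<94)&(abs(y-65)>10),0,'case front x')
E
```

```text
case left y 452 coeffs [-1.3000e-02 -0.0000e+00  9.7365e+01] resid 0.44
case front x 360 coeffs [ 2.0000e-03  8.0000e-03 -2.7026e+01] resid 0.5
```

Emit:
carry_out:
  series:
    - {"offset":[0.02,0,0.3],"twist":0,"grip":44}
    - {"offset":[0,0,0.5],"twist":0,"grip":44}
    - {"offset":[0,0,0.6],"twist":0,"grip":44}
    - {"offset":[0,0,0.6],"twist":0,"grip":44}
    - {"offset":[0,0,0.6],"twist":0,"grip":44}
    - {"offset":[0,0,0.4],"twist":0,"grip":44}
    - {"offset":[0,0,0.15],"twist":0,"grip":44}
    - {"offset":[0,0,0.03],"twist":0,"grip":44}

```text
clock: 25.4
ee_pos: [0.5396, 0.3266, 0.1332]
ee_rot: [[-0.102, 0.995, 0.0], [0.995, 0.102, 0.0], [0.0, 0.0, -1.0]]
ft_force: [-0.3, 0.8, -3.7]
gripper_width: 0.0538
grip_force: 25.0
```

```bash
python3 go.py 0 65 50.6 90
```

```text
t 25.4 grasp rack mm [ 0.7 65.5] z 55.2 head 89.97 tilt [ 2.e-04  1.e-04 -1.e+00] w 53.8 F [-0.3  0.8 -3.7] gf 25.0
units with heading 90.0 :  [-0.018 -0.023  0.153] twist -0.005
```

Emit:
carry_out:
  series:
    - {"offset":[0,0,0.06],"twist":0,"grip":44}
    - {"offset":[0,0,0.05],"twist":0,"grip":44}
    - {"offset":[0,0,0.03],"twist":0,"grip":44}
    - {"offset":[0,0,0.02],"twist":0,"grip":44}
    - {"offset":[0,0,0],"twist":0,"grip":44}

```text
clock: 26.02
ee_pos: [0.5395, 0.3266, 0.1286]
ee_rot: [[-0.102, 0.995, 0.0], [0.995, 0.102, 0.0], [0.0, 0.0, -1.0]]
ft_force: [0.4, -0.1, -1.6]
gripper_width: 0.0539
grip_force: 25.0
```

```bash
python3 go.py 0 65 50.6 90
```

```text
t 26.02 grasp rack mm [ 0.6 65.5] z 50.6 head 89.98 tilt [ 2.e-04  0.e+00 -1.e+00] w 53.9 F [ 0.4 -0.1 -1.6] gf 25.0
units with heading 90.0 :  [-0.017 -0.02   0.001] twist -0.005
```

Emit:
carry_out:
  series:
    - {"offset":[0,0,0.03],"twist":0,"grip":44}
    - {"offset":[0,0,0],"twist":0,"grip":44}
    - {"offset":[0,0,0],"twist":0,"grip":44}

```text
clock: 26.4
ee_pos: [0.5396, 0.3266, 0.1287]
ee_rot: [[-0.102, 0.995, -0.0], [0.995, 0.102, -0.0], [-0.0, -0.0, -1.0]]
ft_force: [-2.7, -1.8, 4.0]
gripper_width: 0.0538
grip_force: 25.0
```

Emit:
carry_out:
  series:
    - {"offset":[0,0,0],"twist":0,"grip":94}
    - {"offset":[0,0,0],"twist":0,"grip":94}
    - {"offset":[0,0,0],"twist":0,"grip":94}
    - {"offset":[0,0,-0.5],"twist":0,"grip":94}
    - {"offset":[0,0,-1],"twist":0,"grip":94}
    - {"offset":[0,0,-1],"twist":0,"grip":94}
    - {"offset":[0,0,-0.9],"twist":0,"grip":94}
    - {"offset":[0,-0.4,0],"twist":0,"grip":94}

```text
clock: 27.4
ee_pos: [0.5289, 0.3258, 0.2331]
ee_rot: [[-0.102, 0.995, 0.006], [0.995, 0.102, 0.003], [0.002, 0.007, -1.0]]
ft_force: [-0.3, 0.1, -0.5]
gripper_width: 0.0936
grip_force: 0.0
```

Emit:
carry_out:
  series:
    - {"offset":[0,-1,0],"twist":0,"grip":94}
    - {"offset":[0,-1,0],"twist":0,"grip":94}
    - {"offset":[0,-1,0],"twist":0,"grip":94}
    - {"offset":[0,-0.8,0],"twist":0,"grip":94}
    - {"offset":[0,0,0],"twist":1,"grip":94}
    - {"offset":[0,0,0],"twist":1,"grip":94}
    - {"offset":[0,0,0],"twist":1,"grip":94}
    - {"offset":[0,0,0],"twist":1,"grip":94}

```text
clock: 28.4
ee_pos: [0.4128, 0.3133, 0.2281]
ee_rot: [[0.247, 0.969, -0.002], [0.969, -0.247, -0.001], [-0.001, -0.002, -1.0]]
ft_force: [0.1, 0.5, 0.4]
gripper_width: 0.094
grip_force: 0.0
```

Emit:
carry_out:
  series:
    - {"offset":[0,0,0],"twist":1,"grip":94}
    - {"offset":[0,0,0],"twist":1,"grip":94}
    - {"offset":[0,0,0],"twist":1,"grip":94}
    - {"offset":[0,0,0],"twist":1,"grip":94}
    - {"offset":[0,0,0],"twist":1,"grip":94}
    - {"offset":[0,0,0],"twist":1,"grip":94}
    - {"offset":[0,0,0],"twist":1,"grip":94}
    - {"offset":[0,0,0],"twist":1,"grip":94}

```text
clock: 29.4
ee_pos: [0.4127, 0.3133, 0.2281]
ee_rot: [[0.812, 0.584, -0.002], [0.584, -0.812, -0.001], [-0.002, -0.001, -1.0]]
ft_force: [0.5, 0.7, 0.6]
gripper_width: 0.0939
grip_force: 0.0
```

Emit:
carry_out:
  series:
    - {"offset":[0,0,0],"twist":1,"grip":94}
    - {"offset":[0,0,0],"twist":1,"grip":94}
    - {"offset":[0,0,0],"twist":1,"grip":94}
    - {"offset":[0,0,0],"twist":1,"grip":94}
    - {"offset":[0,0,0],"twist":1,"grip":94}
    - {"offset":[0,0,0],"twist":1,"grip":94}
    - {"offset":[0,0,0],"twist":0,"grip":94}

```text
clock: 30.28
ee_pos: [0.413, 0.3133, 0.2283]
ee_rot: [[0.995, 0.103, -0.002], [0.103, -0.995, -0.001], [-0.002, 0.001, -1.0]]
ft_force: [0.3, 0.5, 0.2]
gripper_width: 0.0939
grip_force: 0.0
```

```bash
python3 go.py -125.2 65.4 42 0
```

```text
t 30.27 grasp rack mm [-126.8   65.3] z 150.3 head 0.04 tilt [-1.9e-03 -8.0e-04 -1.0e+00] w 93.9 F [0.3 0.5 0.2] gf 0.0
units with heading 0.0 :  [ 0.052 -0.004  3.61 ] twist 0.008
```

Emit:
carry_out:
  series:
    - {"offset":[0.05,0,0.6],"twist":0,"grip":94}
    - {"offset":[0,0,0.9],"twist":0,"grip":94}
    - {"offset":[0,0,0.9],"twist":0,"grip":94}
    - {"offset":[0,0,0.8],"twist":0,"grip":94}
    - {"offset":[0,0,0.35],"twist":0,"grip":94}
    - {"offset":[0,0,0],"twist":0,"grip":94}
    - {"offset":[0,0,0],"twist":0,"grip":60}
    - {"offset":[0,0,0],"twist":0,"grip":50}

```text
clock: 31.28
ee_pos: [0.4161, 0.3141, 0.1239]
ee_rot: [[0.995, 0.102, 0.002], [0.102, -0.995, 0.001], [0.002, -0.001, -1.0]]
ft_force: [0.4, -0.2, -0.6]
gripper_width: 0.0773
grip_force: 0.0
```

Emit:
carry_out:
  series:
    - {"offset":[0,0,0],"twist":0,"grip":50}
    - {"offset":[0,0,0],"twist":0,"grip":50}
    - {"offset":[0,0,0],"twist":0,"grip":50}
  force: 25

```text
clock: 31.65
ee_pos: [0.4157, 0.3139, 0.1233]
ee_rot: [[0.995, 0.102, 0.0], [0.102, -0.995, 0.0], [0.0, -0.0, -1.0]]
ft_force: [0.2, -0.5, 1.8]
gripper_width: 0.0586
grip_force: 25.0
```

```bash
python3 go.py 0 -65 50 0
```

```text
t 31.65 grasp rack mm [-123.8   65.6] z 45.3 head -0.02 tilt [ 5.e-04  2.e-04 -1.e+00] w 58.6 F [ 0.2 -0.5  1.8] gf 25.0
units with heading 0.0 :  [ 4.126  4.354 -0.156] twist -0.005
```

Emit:
carry_out:
  series:
    - {"offset":[0,0,-0.4],"twist":0,"grip":50}
    - {"offset":[0,0,-0.8],"twist":0,"grip":50}
    - {"offset":[0,0,-0.9],"twist":0,"grip":50}
    - {"offset":[0,0,-0.9],"twist":0,"grip":50}
    - {"offset":[0,0,-0.8],"twist":0,"grip":50}
    - {"offset":[0,0.4,0],"twist":0,"grip":50}
    - {"offset":[0.2,0.8,0],"twist":0,"grip":50}
    - {"offset":[0.6,0.9,0],"twist":0,"grip":50}

```text
clock: 32.65
ee_pos: [0.4448, 0.2523, 0.2353]
ee_rot: [[0.995, 0.103, -0.003], [0.103, -0.995, -0.001], [-0.003, 0.001, -1.0]]
ft_force: [0.2, 0.2, -2.1]
gripper_width: 0.0587
grip_force: 25.0
```

Emit:
carry_out:
  series:
    - {"offset":[0.9,0.9,0],"twist":0,"grip":50}
    - {"offset":[0.9,0.8,0],"twist":0,"grip":50}
    - {"offset":[0.8,0.4,0],"twist":0,"grip":50}
    - {"offset":[0.5,0.15,0],"twist":0,"grip":50}
    - {"offset":[0.26,0,0],"twist":0,"grip":50}
    - {"offset":[0,0,0],"twist":0,"grip":50}
    - {"offset":[0,0,0],"twist":0,"grip":50}

```text
clock: 33.52
ee_pos: [0.5523, 0.1972, 0.2367]
ee_rot: [[0.995, 0.103, -0.001], [0.103, -0.995, -0.0], [-0.001, -0.0, -1.0]]
ft_force: [0.3, -0.1, -2.9]
gripper_width: 0.0588
grip_force: 25.0
```

```bash
python3 go.py 1.3 -65 53.3 0; python3 - <<'E'
from m import *
f=bot.grab_frame('scene');r=np.load('rack.npz');P=pts(f);w=((P[...,:2]-r['t'])@r['R'])*1e3;z=P[...,2]*1e3
x,y=w[...,0],w[...,1]
k=(z>118)&(z<165)&(abs(x)<45)&(abs(y+65)<45)
q=w[k];q=q[(np.hypot(q[:,0],q[:,1]+65)<36)]
from scipy.optimize import least_squares
s=least_squares(lambda c:np.hypot(q[:,0]-c[0],q[:,1]-c[1])-30,[0,-65],loss='soft_l1');print('jar axis',s.x.round(1),len(q),abs(s.fun).mean())
def fit(k,ax,nm):
    c=np.median(w[k][:,ax]);print(nm,k.sum(),c.round(2))
c=(z>25)&(z<85)
fit(c&(y>90)&(y<100.5)&(abs(x)<20),1,'case left y');fit(c&(x<-20)&(x>-34)&(y>40)&(y<90),0,'case front x')
t=(z>85)&(z<95)&(abs(x)<30)&(y>35)&(y<95);print('case top z',np.median(z[t]))
a=cv2.resize(f['image'][120:300,200:400,::-1],(600,540));cv2.imwrite('pics/d.png',a)
E
```

```text
t 33.52 grasp rack mm [ -0.  -64.5] z 158.7 head 0.03 tilt [-8.e-04 -0.e+00 -1.e+00] w 58.8 F [ 0.3 -0.1 -2.9] gf 25.0
units with heading 0.0 :  [0.044 0.018 3.514] twist 0.005
jar axis [ -1.9 -64.1] 892 3.287779220429598
case left y 198 98.41
case front x 707 -26.44
case top z 90.01154993187839
```

View pics/d.png

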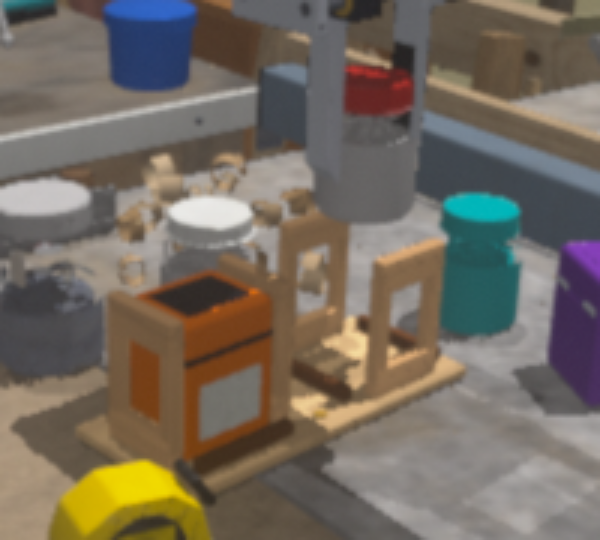

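The case is seated in the left bay with its label to the front (230,400). The jar hangs over the right bay, about 1.5 mm too far forward.

Emit:
carry_out:
  series:
    - {"offset":[0.05,0.02,0.3],"twist":0,"grip":50}
    - {"offset":[0,0,0.6],"twist":0,"grip":50}
    - {"offset":[0,0,0.7],"twist":0,"grip":50}
    - {"offset":[0,0,0.7],"twist":0,"grip":50}
    - {"offset":[0,0,0.6],"twist":0,"grip":50}
    - {"offset":[0,0,0.3],"twist":0,"grip":50}
    - {"offset":[0,0,0.15],"twist":0,"grip":50}
    - {"offset":[0,0,0],"twist":0,"grip":50}

```text
clock: 34.58
ee_pos: [0.5548, 0.1963, 0.1366]
ee_rot: [[0.995, 0.102, 0.0], [0.102, -0.995, 0.0], [0.0, -0.0, -1.0]]
ft_force: [0.6, -0.2, -1.1]
gripper_width: 0.059
grip_force: 25.0
```

```bash
python3 go.py 1.4 -65 53.3 0
```

```text
t 34.58 grasp rack mm [  2.5 -65.6] z 58.6 head -0.03 tilt [ 4.e-04  1.e-04 -1.e+00] w 59.0 F [ 0.6 -0.2 -1.1] gf 25.0
units with heading 0.0 :  [-0.036 -0.02   0.178] twist -0.005
```

Emit:
carry_out:
  series:
    - {"offset":[-0.03,0,0.06],"twist":0,"grip":50}
    - {"offset":[0,0,0.05],"twist":0,"grip":50}
    - {"offset":[0,0,0.04],"twist":0,"grip":50}
    - {"offset":[0,0,0.03],"twist":0,"grip":50}
    - {"offset":[0,0,0],"twist":0,"grip":50}

```text
clock: 35.2
ee_pos: [0.5537, 0.1962, 0.1314]
ee_rot: [[0.995, 0.102, -0.0], [0.102, -0.995, -0.0], [-0.0, -0.0, -1.0]]
ft_force: [-0.4, -0.6, 0.4]
gripper_width: 0.059
grip_force: 25.0
```

```bash
python3 go.py 1.4 -65 53.3 0
```

```text
t 35.2 grasp rack mm [  1.4 -65.6] z 53.4 head -0.02 tilt [-1.e-04 -0.e+00 -1.e+00] w 59.0 F [-0.4 -0.6  0.4] gf 25.0
units with heading 0.0 :  [ 0.    -0.02   0.002] twist -0.005
```

Emit:
carry_out:
  series:
    - {"offset":[0,0,0.02],"twist":0,"grip":50}
    - {"offset":[0,0,0],"twist":0,"grip":50}
    - {"offset":[0,0,0],"twist":0,"grip":94}
    - {"offset":[0,0,0],"twist":0,"grip":94}
    - {"offset":[0,0,0],"twist":0,"grip":94}
    - {"offset":[0,0,-0.5],"twist":0,"grip":94}
    - {"offset":[0,0,-1],"twist":0,"grip":94}
    - {"offset":[0,0,-1],"twist":0,"grip":94}

```text
clock: 36.2
ee_pos: [0.5538, 0.1962, 0.2072]
ee_rot: [[0.995, 0.102, 0.001], [0.102, -0.995, 0.0], [0.001, -0.0, -1.0]]
ft_force: [0.2, 0.4, 0.2]
gripper_width: 0.094
grip_force: 0.0
```

Emit:
carry_out:
  series:
    - {"offset":[0,0,-1],"twist":0,"grip":94}
    - {"offset":[0,0,-1],"twist":0,"grip":94}
    - {"offset":[0,0.7,0],"twist":0,"grip":94}
    - {"offset":[0,1,0],"twist":0,"grip":94}
    - {"offset":[0,1,0],"twist":0,"grip":94}
    - {"offset":[0,1,0],"twist":0,"grip":94}
    - {"offset":[0,1,0],"twist":0,"grip":94}
    - {"offset":[0,1,0],"twist":0,"grip":94}

```text
clock: 37.2
ee_pos: [0.5703, 0.0239, 0.2639]
ee_rot: [[0.995, 0.101, -0.002], [0.101, -0.995, -0.0], [-0.002, -0.0, -1.0]]
ft_force: [-0.2, 0.4, 0.3]
gripper_width: 0.094
grip_force: 0.0
```

Emit:
carry_out:
  series:
    - {"offset":[0,1,0],"twist":0,"grip":94}
    - {"offset":[0,1,0],"twist":0,"grip":94}
    - {"offset":[0,1,0],"twist":0,"grip":94}
    - {"offset":[0,0.5,0],"twist":0,"grip":94}
    - {"offset":[0,0,0],"twist":0,"grip":94}
    - {"offset":[0,0,0],"twist":0,"grip":94}

```text
clock: 37.95
ee_pos: [0.5816, -0.0778, 0.2651]
ee_rot: [[0.995, 0.103, -0.001], [0.103, -0.995, 0.0], [-0.001, -0.001, -1.0]]
ft_force: [-0.5, 0.1, -0.0]
gripper_width: 0.094
grip_force: 0.0
```

```bash
python3 go.py 1.4 -65 53.3 0; python3 jar.py .090 e.png; python3 - <<'E'
from m import *
r=np.load('rack.npz')
for n in('top','scene'):
    f=bot.grab_frame(n);P=pts(f);w=((P[...,:2]-r['t'])@r['R'])*1e3;z=P[...,2]*1e3;x,y=w[...,0],w[...,1]
    t=(z>70)&(z<110)&(abs(x)<30)&(y>33)&(y<97);print(n,'case top',np.median(z[t]),w[t].min(0).round(1),w[t].max(0).round(1))
    t=(z>70)&(z<110)&(np.hypot(x,y+65)<20);print('lid z',np.median(z[t]),np.polyfit(x[t],z[t],1)[0],np.polyfit(y[t],z[t],1)[0])
E
```

```text
t 37.95 grasp rack mm [   1. -341.] z 187.1 head 0.0 tilt [-6.e-04  5.e-04 -1.e+00] w 94.0 F [-0.5  0.1 -0. ] gf 0.0
units with heading 0.0 :  [ 0.015 -9.199  4.459] twist 0.001
[294 222  26  25 488] jar rack [ -0.5 -64.7] [  0.4 -64.9] 25.766958236694336
top case top 92.4953932597911 [-25.2  33. ] [28.8 97. ]
lid z 90.26004575481144 0.004445243063101189 0.00030124432583480303
scene case top 89.44109821143061 [-29.2  33.6] [26.4 96.9]
lid z 87.82760885915741 0.005780406874696005 0.0073604534896933105
```

View pics/e.png

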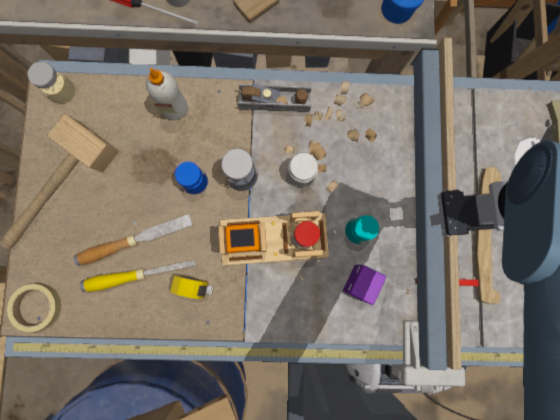

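The case at (242,238) and the jar at (306,234) are swapped, seated and upright. The bystanders haven't moved and the arm is clear.

```bash
python3 -c "
from bench import bot
print(bot.hand_in())"
```

```text
the job is handed in; nothing more can be done
None
```

I swapped the orange case and the red-lidded jar and handed the job in at about 38 s; in the last check both stood upright on the bay floors near centre, label to the front and bystanders unmoved, though the hand-in returned no verdict.

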